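Seat a notched reel hub in the rewinder's keyed drive socket and lock it

ROBOT

A 7-joint arm with a two-finger parallel gripper is mounted at the origin on a cart in front of the work surface, level with it; the furniture and walls round the work are solid. World frame = base frame: x ahead of the robot, y to its left, z up, the work surface at z = 0. Lengths are in mm, angles in rad, forces in N, time in s.
With the tool pointing down it reaches from about 400 to 850 mm from the base axis. Payload 6.9 kg.
Tool frame: the origin (TCP) lies on the centre line of the jaws, within the pads' length; the fingertips stand 8 mm ahead of it and the grasp point (between the pads) lies 11 mm behind it (robot.tips_ahead is the distance from the TCP to the fingertips, in mm); z points along the fingers, y is the line along which they close (so a half turn about z gives the same grasp; the last joint's range is limited). The gripper opens to 85 mm and grips with 20 to 120 N. Pads are 22 mm wide; open, the fingers measure 114 mm over their backs; the gripper's body (76 mm by 85 mm) begins 54 mm behind the grasp point. The pads swing forward as they close: fully open they stand 13 mm farther back than shut.
Start: joints at [-1.123, 0.507, -0.238, 1.5, 0.126, 1.149, -0.155], TCP at [210.097, 588.618, 239.275] pointing down, gripper open.
Joint ranges: [-3.08, 3.08], [-0.24, 2.05], [-1.43, 1.35], [0, 2.5], [-1.52, 4.66], [0.17, 1.96], [-2.89, 2.89]. Speed limits (rad/s): [2.39, 2.39, 3.14, 3.14, 3.14, 3.14, 3.14].

INTERFACE

Orientations are given as a unit quaternion [x, y, z, w].
In Python, from plant import robot gives the robot as it stands.
- The arm moves only by the shell command python3 -m inch 'ROWS' [FORCE]. ROWS is JSON, a list of rows, each an object with "claw": the closure in counts, from 0 (fully open) to 255 (shut); "offset": the shift along the tool's x, y, z in m, a list of three; "roll": the turn about the tool's z in rad. A call has 1 to 12 rows; each row shifts and turns the commanded pose from where the row before left it, along the tool's axes as they then stand; what a row does not reach is not made up. A row lasts 1/10 s, in which the tool goes at most 50 mm and 8.59 degrees, less where a joint would pass 70% of its speed; a pose out of reach is approached as far as the arm can. A call is refused whole if a number of a shift passes 0.05 or a number of a turn 0.15, either way. A call with a gripper value outside its range is refused whole. The fingers move at their own pace and stop on an object; FORCE is the grip in N (left out, the last holds). Time passes only in rows, so rows that do not move let the fingers close. It gives the time, the measured TCP pose, the force, the opening and the grip force at its end, in the units of the state.
- robot.get_state(): the state, without advancing time (a new reading comes with each control period).
- robot.grab_frame(name): name is "scene" or "top" or "wrist"; returns a dict with "frame" (480x640x3 uint8, red, green, blue), "mtx" (3x3 intrinsics, pixels), "pose" (4x4, takes a point from camera to world coordinates); the wrist camera has in their place "hand_eye" (4x4, takes a point from camera to tool coordinates, whose origin is the TCP and whose axes are the flange's). Camera axes: x right, y up, looking along -z (the intrinsics and any distortion apply to the point x, -y, -z); pixel columns grow to the right and rows downward; lengths in mm; the calibration is good to about 2 mm. A picture is of the moment at which its call begins: read the wrist's pose just before it. There is no depth.
- robot.sign_off(): hands the job in; it is judged then, once.
The state is a dict: "t": time; "joint_positions": joint angles; "qd": joint speeds; "tau": joint torques, N m; "tool_pos": TCP position; "tcp_rot": TCP orientation; "ft_force": force on the tool from outside, world axes, zero at the start; "torque": the same for the moment, N m; "grip_width": finger opening in mm; "gripper_force": force on a finger pad.
Only numpy, scipy, OpenCV 4.12 (cv2) and the standard library are available. Lean on these libraries where they do the work, as an engineer would, in place of code of your own. Each camera call takes 0.05 s, during which the arm holds its last target. There are 200 camera calls.

TASK

Mount the blue-flanged reel hub in the grey drive socket of the label rewinder: its notched foot only goes over the two drive dogs at the bottom of the bore in one orientation, and the drive has stopped at an unknown angle near the white mark, so turn the hub under light downward pressure until it drops and its flange lies fully home on the socket. Then let go of it and slide the yellow keeper all the way in over the flange. Never lean hard on the hub, and leave the tape measure and the stamp where they are.

Things in the scene. Friction and masses are not known exactly. Their poses are not given: they have to be found in the camera images.
- hub_centre (a point): Centre of the loose reel hub, half-way up its 77 mm and on its axis. About 0.2 kg, it stands upright on the bench. From the bottom: aluminium spigot 44 mm diameter, 26 mm tall, foot bevelled 3 mm; blue flange 60 mm diameter, 6 mm thick; black round grip 30 mm diameter, 45 mm tall. z up; +x points to the white line on the flange, which lies over the broad notch.
- hub: The same hub; origin at the centre of its underside, same axes. Two radial notches cut the lowest 8 mm of the spigot, open to the rim and below: a broad one 14 mm wide at +x, a narrow one 8 mm wide at -x.
- socket: Grey drive socket fixed to the bench; origin on the bore's axis at bench level, z up. Block 96 x 96 mm, 34 mm high; round bore in its middle 48 mm diameter, 28 mm deep. White mark on top, from the bore towards +x. At +y (48 to 112 mm from the axis) a bed 62 mm wide, 42 mm high, carries the keeper between cheeks that reach 50 mm above the bench.
- socket_mouth (a point): Centre of the bore's mouth on the block's top face, axes as socket. On the bore's floor stand two steel dogs 8 mm high: a broad one 11 mm wide within 0.7 rad (40 deg) either way of the mark, angle not measured, braked fast; a 5 mm one opposite. Notches not matching: flange rests 6 mm above the block. Matching: it drops on, hub_centre then 12.5 mm above this point.
- keeper (a joint): Position in m of the yellow keeper, a tongue 26 mm wide, 6 mm thick, underside 8 mm above the block. 0 = drawn back, 0.018 = at its inner stop, 10 mm over the flange of a seated hub. It slides towards the socket's -y, takes about 2 N to move and stays where it is left. A hub that is not fully home blocks it.
- keeper_post (a point): Point on the axis of the keeper's black upright finger post, 70 mm above the bench; post 14 mm diameter, from 48 to 84 mm above the bench, 75 mm from the bore's axis towards +y when the keeper is at 0. Moves with the keeper; axes as socket.
- tape_measure: Yellow tape measure, 35 x 75 x 62 mm, a bystander; origin at its underside.
- stamp: Wooden-handled rubber stamp, 26 x 50 x 68 mm, a bystander; origin at its underside.
Not all that is in view belongs to the job. Of the things that look like the hub, the middle-sized one is meant.

How it is judged (in metres and radians):
On the way:
1. the hub has dropped over the dogs: flange fully home on the socket, keeper still drawn back (z of hub_centre in the frame of socket_mouth below 0.0145 m and horizontal distance between hub_centre and socket_mouth below 0.004 m and value of joint keeper below 0.009 m), for 0.2 s.
At the end, for the whole second after the job is handed in: The hub sits upright in the socket with its flange on the block (hub_centre within 2 mm of its home height of 12.5 mm above socket_mouth and within 4 mm of the bore's axis, tilt under 0.06 rad), at rest, and the keeper is slid in over its flange (joint above 0.0155 of 0.018 m) (z of hub_centre in the frame of socket_mouth below 0.0145 m and horizontal distance between hub_centre and socket_mouth below 0.004 m and angle between hub_centre's own z axis and vertical below 0.06 rad and value of joint keeper above 0.0155 m and linear speed of hub below 0.01 m/s); the robot touches nothing.
It fails at once if the hub is pressed against the socket with more than 40 N (contact force between hub and socket above 40 N).
It fails at once if the tape measure or the stamp is moved by more than 30 mm (distance of any of tape_measure, stamp from where it was at the start of the episode above 0.03 m).
It also fails if it takes over 72 s, if anything falls off the work surface, if the arm or the gripper's body presses on something with over 40 N, if the wrist force passes 120 N, or if a joint passes its speed limit or range.

## Working session

There is one attempt and no reset: what is moved stays moved. The work goes in short steps, Python scripts to look and compute and a shell command to move; the robot and the scene stay as the last step left them, time stands still between calls to the robot, and variables do not carry over. Pictures are saved under pics/ and viewed, at most 10 in all, crops included, and the job is handed in when it is done.

```bash
mkdir -p pics; ls; python3 - <<'E'
from plant import robot
import cv2,numpy as np
s=robot.get_state();print(s['t'],s['tool_pos'],s['tcp_rot'],s['grip_width'])
for n in('scene','top'):
    f=robot.grab_frame(n);cv2.imwrite(f'pics/{n}0.png',f['frame'][:,:,::-1]);np.savez(f'{n}0.npz',**f);print(n,f['mtx'].tolist(),np.round(f['pose'],3).tolist(),[k for k in f])
E
```

```text
pics
0.0 [209.98738834 588.17024315 238.4297588 ] [ 1.70548528e-01  9.85348890e-01 -8.64104446e-04 -1.37466761e-04] 84.79576329694432
scene [[579.451174470752, 0.0, 327.9222930056103], [0.0, 579.451174470752, 238.5387585830243], [0.0, 0.0, 1.0]] [[0.848, 0.347, -0.4, 135.937], [-0.529, 0.582, -0.618, -787.276], [0.018, 0.735, 0.677, 800.395], [0.0, 0.0, 0.0, 1.0]] ['frame', 'mtx', 'pose']
top [[468.54868762988343, 0.0, 314.71102961557204], [0.0, 468.54868762988343, 236.7293751419807], [0.0, 0.0, 1.0]] [[-0.015, 0.995, -0.1, 505.811], [-1.0, -0.014, 0.008, -152.412], [0.007, 0.1, 0.995, 942.219], [0.0, 0.0, 0.0, 1.0]] ['frame', 'mtx', 'pose']
```

View pics/scene0.png

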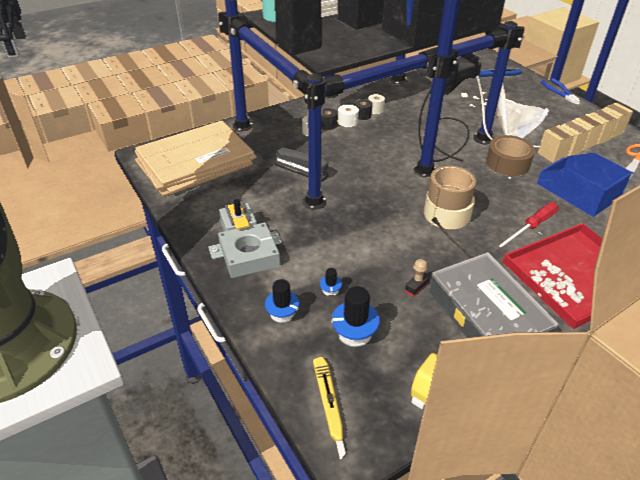

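View pics/top0.png

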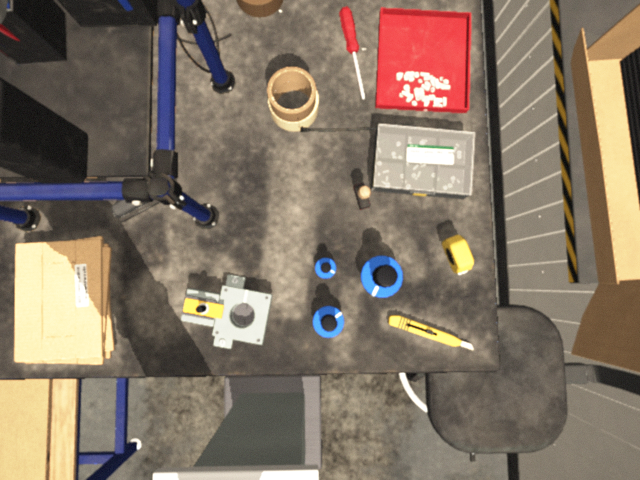

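The hub look-alikes are the small one at scene (331,283) / top (325,268), the medium one at scene (282,300) / top (328,321), and the large one at scene (356,317) / top (382,277). I choose the medium one. The socket is at top (241,314), with the keeper to its left.

```bash
cat > h.py <<'E'
import numpy as np,cv2
def ray(f,uv,z,pose=None):
    P=np.array(f['pose']) if pose is None else pose
    K=f['mtx'];uv=np.atleast_2d(uv).astype(float)
    d=np.c_[(uv[:,0]-K[0,2])/K[0,0],-(uv[:,1]-K[1,2])/K[1,1],-np.ones(len(uv))]@P[:3,:3].T
    o=P[:3,3];return o+d*((z-o[2])/d[:,2])[:,None]
def toolpose(s):
    from scipy.spatial.transform import Rotation as R
    T=np.eye(4);T[:3,:3]=R.from_quat(s['tcp_rot']).as_matrix();T[:3,3]=s['tool_pos'];return T
E
python3 - <<'E'
import numpy as np,cv2
from h import *
crops=[]
for n,boxes in(('top',((295,250,85),(180,265,100))),('scene',((255,260,85),(200,190,100)))):
    f=np.load(f'{n}0.npz');im=f['frame'];hsv=cv2.cvtColor(im,cv2.COLOR_RGB2HSV)
    m=cv2.inRange(hsv,(100,150,80),(118,255,255))
    for c in cv2.findContours(m,0,1)[0]:
        if 80<cv2.contourArea(c)<3000:
            h=cv2.convexHull(c)
            if len(h)<6: continue
            w=ray(f,h[:,0],32);e=cv2.fitEllipse(h);
            r=cv2.minEnclosingCircle(w[:,:2].astype(np.float32))
            if e[0][1]>200: print(n,np.round(e[0],1),'circ',np.round(r[0],1),'D',round(2*r[1],1))
    for x,y,d in boxes: crops.append(cv2.resize(im[y:y+d,x:x+d],(400,300) if 0 else (300,300),interpolation=2))
cv2.imwrite('pics/crop0.png',np.vstack([np.hstack(crops[:2]),np.hstack(crops[2:])])[:,:,::-1])
E
```

```text
top [327.7 321. ] circ [ 434.7 -182.7] D 59.6
top [325.  267.4] circ [ 537.4 -179. ] D 41.0
top [381.4 276. ] circ [ 519.9 -288.2] D 82.1
top [194.9 212.7] circ [646.3  73.8] D 50.6
scene [264.6 422.2] circ [ 302.7 -353.5] D 238.8
scene [355.3 320. ] circ [ 521.2 -283. ] D 83.4
scene [281.5 303.3] circ [ 431.7 -186.1] D 60.9
scene [175.5 303.3] circ [284.2 -45.4] D 466.0
```

View pics/crop0.png

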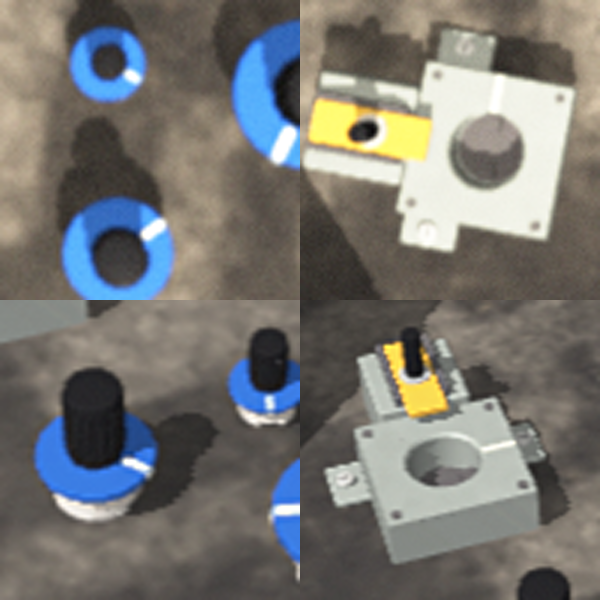

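The crops confirm it: the 60 mm flange identifies the medium hub, and its line points up and to the right. The socket mark points up (+x world) and the keeper is on the left. Next I'll get the socket pose and plan the grasp.

```bash
python3 - <<'E'
import numpy as np
from h import *
t=np.load('top0.npz');s=np.load('scene0.npz')
C=lambda p,ox,oy,k,bx,by:np.c_[(np.array(p,float)[:,0]-ox)*k+bx,(np.array(p,float)[:,1]-oy)*k+by]
cor=C([(430,60),(576,88),(548,240),(400,210),(487,149),(498,78),(498,110)],300,0,1/3,180,265)
w=ray(t,cor,34);print('top sock',np.round(w,1).tolist(),'mean',w[:4].mean(0),[np.linalg.norm(w[i]-w[(i+1)%4]) for i in range(4)])
for i in(5,6):d=w[i]-w[4];print('mark ang',np.arctan2(d[1],d[0]))
for i in range(4):d=w[(i+1)%4]-w[i];print('edge',np.arctan2(d[1],d[0]))
p=C([(357,435),(493,399),(538,495),(390,550),(443,461),(485,449),(512,442)],300,300,1/3,200,190)
w=ray(s,p,34);print('scene',np.round(w,1).tolist(),w[:4].mean(0))
d=w[6]-w[4];print('mark',np.arctan2(d[1],d[0]))
hl=ray(t,C([(154,230),(118,254)],0,0,85/300,295,250),32);d=hl[0]-hl[1];print('hub top',hl,np.arctan2(d[1],d[0]))
hl=ray(s,C([(137,465),(95,455)],0,300,85/300,255,260),32);d=hl[0]-hl[1];print('hub sc',hl,np.arctan2(d[1],d[0]))
k=ray(t,C([(363,130)],300,0,1/3,180,265),84);print('post top',k,ray(s,C([(410,335)],300,300,1/3,200,190),84))
from plant import robot
st=robot.get_state();T=toolpose(st);print(np.round(T,3));f=robot.grab_frame('wrist');print(np.round(f['hand_eye'],2),f['mtx'])
E
```

```text
top sock [[506.1, 17.4, 34.0], [486.8, -76.1, 34.0], [391.4, -57.8, 34.0], [411.6, 36.0, 34.0], [449.1, -19.2, 34.0], [494.0, -26.2, 34.0], [473.6, -26.2, 34.0]] mean [448.9886962  -20.13932995  34.        ] [np.float64(95.50764951582039), np.float64(97.17282928804829), np.float64(95.98841206634205), np.float64(96.30374028609215)]
mark ang -0.1552061035388892
mark ang -0.2783607379387988
edge -1.7738586885288634
edge 2.952066176164254
edge 1.3587344583051992
edge -0.19435641608353635
scene [[410.4, 29.1, 34.0], [502.8, 15.7, 34.0], [484.8, -80.6, 34.0], [384.8, -76.6, 34.0], [447.4, -21.8, 34.0], [475.7, -25.5, 34.0], [493.8, -28.5, 34.0]] [445.69194403 -28.10451803  34.        ]
mark -0.14255026901325163
hub top [[ 445.13259024 -203.63743182   32.        ]
 [ 432.54724122 -183.81223054   32.        ]] -1.0051696488429291
hub sc [[ 446.0397888  -204.6172671    32.        ]
 [ 431.49085458 -188.32558512   32.        ]] -0.8418463333914099
post top [[464.66822202  48.23837297  84.        ]] [[461.66301764  47.10928225  84.        ]]
[[-9.42000e-01  3.36000e-01 -0.00000e+00  2.10000e+02]
 [ 3.36000e-01  9.42000e-01 -2.00000e-03  5.88196e+02]
 [-0.00000e+00 -2.00000e-03 -1.00000e+00  2.38538e+02]
 [ 0.00000e+00  0.00000e+00  0.00000e+00  1.00000e+00]]
[[  -0.      0.96    0.27   67.83]
 [   1.     -0.      0.      0.53]
 [   0.      0.27   -0.96 -134.57]
 [   0.      0.      0.      1.  ]] [[371.43029756   0.         315.16271856]
 [  0.         371.43029756 241.56963077]
 [  0.           0.           1.        ]]
```

```bash
python3 -m inch '[{"claw":0,"offset":[-0.03,-0.034,0],"roll":0},{"claw":0,"offset":[-0.03,-0.034,0],"roll":0},{"claw":0,"offset":[-0.03,-0.034,0],"roll":0},{"claw":0,"offset":[-0.03,-0.034,0],"roll":0},{"claw":0,"offset":[-0.03,-0.034,0],"roll":0},{"claw":0,"offset":[-0.03,-0.034,0],"roll":0},{"claw":0,"offset":[-0.03,-0.034,0],"roll":0},{"claw":0,"offset":[-0.03,-0.034,0],"roll":0},{"claw":0,"offset":[-0.03,-0.034,0],"roll":0},{"claw":0,"offset":[-0.03,-0.034,0],"roll":0}]'; python3 -c "
from plant import robot;from h import *
s=robot.get_state();print(np.round(s['joint_positions'],3),s['ft_force'],np.round(toolpose(s),3))"
```

```text
t: 1.15
tool_pos: [378.6, 165.8, 239.4]
tcp_rot: [0.171, 0.985, 0.0, 0.0]
ft_force: [1.9, 0.1, -0.1]
grip_width: 85.5
gripper_force: 0.0
[-0.392  0.178 -0.095  2.014  0.021  0.951  0.73 ] [ 1.94813531  0.06352925 -0.094913  ] [[-9.42000e-01  3.36000e-01  0.00000e+00  3.78572e+02]
 [ 3.36000e-01  9.42000e-01  0.00000e+00  1.65755e+02]
 [-0.00000e+00  0.00000e+00 -1.00000e+00  2.39366e+02]
 [ 0.00000e+00  0.00000e+00  0.00000e+00  1.00000e+00]]
```

```bash
python3 -m inch '[{"claw":0,"offset":[-0.0258,-0.0303,0.014],"roll":0},{"claw":0,"offset":[-0.0258,-0.0303,0.014],"roll":0},{"claw":0,"offset":[-0.0258,-0.0303,0.014],"roll":0},{"claw":0,"offset":[-0.0258,-0.0303,0.014],"roll":0},{"claw":0,"offset":[-0.0258,-0.0303,0.014],"roll":0},{"claw":0,"offset":[0,0,0],"roll":0.14},{"claw":0,"offset":[0,0,0],"roll":0.14},{"claw":0,"offset":[0,0,0],"roll":0.14},{"claw":0,"offset":[0,0,0],"roll":0.14},{"claw":0,"offset":[0,0,0],"roll":0.14},{"claw":0,"offset":[0,0,0],"roll":0.14},{"claw":0,"offset":[0,0,0],"roll":0.14}]'; python3 -m inch '[{"claw":0,"offset":[0,0,0],"roll":0.14},{"claw":0,"offset":[0,0,0],"roll":0.14},{"claw":0,"offset":[0,0,0],"roll":0.14},{"claw":0,"offset":[0,0,0],"roll":0.14},{"claw":0,"offset":[0,0,0],"roll":0.14},{"claw":0,"offset":[0,0,0],"roll":0.14},{"claw":0,"offset":[0,0,0],"roll":0.14},{"claw":0,"offset":[0,0,0],"roll":0.14},{"claw":0,"offset":[0,0,0],"roll":0.1},{"claw":0,"offset":[0,0,0],"roll":0}]'; python3 - <<'E'
from plant import robot;from h import *
s=robot.get_state();f=robot.grab_frame('wrist');T=toolpose(s)
np.savez('w1.npz',pose=T@f['hand_eye'],mtx=f['mtx'],frame=f['frame'])
print(np.round(s['joint_positions'],3),np.round(T,3),s['ft_force'])
cv2.imwrite('pics/w1.png',f['frame'][:,:,::-1])
E
```

```text
t: 2.35
tool_pos: [448.8, -18.4, 169.2]
tcp_rot: [0.616, 0.787, -0.0, -0.0]
ft_force: [0.4, 0.3, -0.5]
grip_width: 85.0
gripper_force: 0.0
t: 3.35
tool_pos: [448.8, -18.3, 169.1]
tcp_rot: [0.956, 0.294, -0.0, 0.0]
ft_force: [1.1, 0.3, 0.8]
grip_width: 85.3
gripper_force: 0.0
[-0.451  0.371  0.599  2.052 -0.288  0.801 -0.654] [[ 8.27000e-01  5.63000e-01 -0.00000e+00  4.48795e+02]
 [ 5.63000e-01 -8.27000e-01 -0.00000e+00 -1.83100e+01]
 [-1.00000e-03 -0.00000e+00 -1.00000e+00  1.69125e+02]
 [ 0.00000e+00  0.00000e+00  0.00000e+00  1.00000e+00]] [1.06870635 0.34726057 0.78267772]
```

View pics/w1.png

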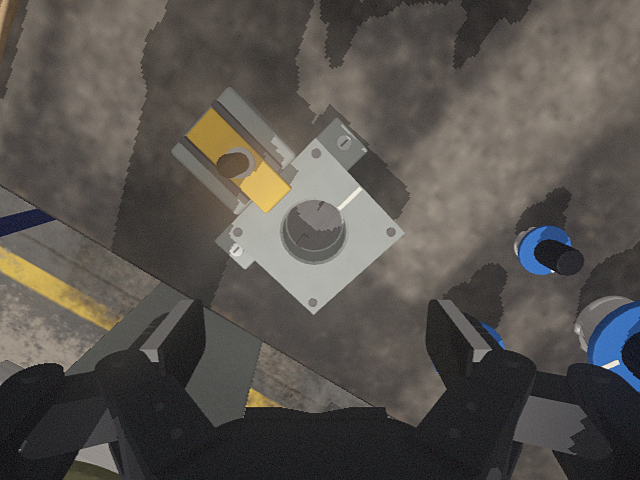

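The wrist view shows the bore at about (313,230), the mark heading to (350,197), the keeper post at (235,163), and dogs faintly visible in the bore. I'll enlarge the bore with more contrast.

```bash
python3 - <<'E'
from h import *
f=np.load('w1.npz');im=f['frame'][190:275,265:365]
g=cv2.resize(im,None,fx=6,fy=6,interpolation=2).astype(float)
cv2.imwrite('pics/bore.png',np.clip((g-20)*1.9,0,255).astype(np.uint8)[:,:,::-1])
for n,p in(('bore',(314,231)),('cor',(315,136)),('cor',(405,233)),('cor',(313,314)),('cor',(222,232))):print(n,ray(f,p,34).round(1))
print('markend',ray(f,(360,189),34),'post',ray(f,(232,163),84))
E
```

```text
bore [[448.7 -16.7  34. ]]
cor [[505.7  21.1  34. ]]
cor [[485.8 -73.9  34. ]]
cor [[391.9 -54.3  34. ]]
cor [[409.4  39.8  34. ]]
markend [[493.4623076  -26.62408636  34.        ]] post [[465.96719425  52.31144148  84.        ]]
```

View pics/bore.png

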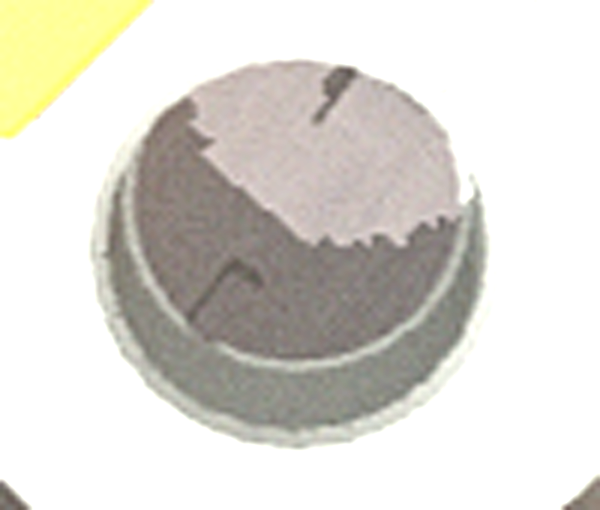

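```bash
python3 - <<'E'
from h import *
f=np.load('w1.npz')
P=lambda x,y:(265+x/6,190+y/6)
for z in(14,6):
    w=ray(f,[P(318,122),P(347,72),P(190,320),P(237,263),P(262,285),P(248,275),P(300,215)],z)[:,:2]
    c=np.array([448.7,-17]);r=w-c;print(z,r.round(1).tolist())
    for a,b in((0,1),(2,3)):d=w[b]-w[a];print('edge dir',np.arctan2(d[1],d[0]))
    d=r[4]-r[3];print('width',np.linalg.norm(d),'narrow inner-end dir',np.arctan2(-r[5][1],-r[5][0]))
E
```

```text
14 [[11.6, 4.4], [19.2, 5.0], [-20.5, 3.4], [-10.3, 2.6], [-11.0, -1.9], [-10.9, 0.4], [-0.1, -0.7]]
edge dir 0.07961779640793239
edge dir -0.08125196174087648
width 4.52630460911454 narrow inner-end dir -0.0401543970412423
6 [[10.4, 3.5], [18.2, 4.1], [-22.6, 2.5], [-12.2, 1.6], [-12.8, -3.0], [-12.7, -0.6], [-1.7, -1.7]]
edge dir 0.07961779640793236
edge dir -0.08125196174087629
width 4.65131379516108 narrow inner-end dir 0.04558568404236995
```

The dogs show: the narrow one's inner end spans crop (237,263)–(262,285), about 4.5 mm wide, and the broad one's edge is at (318,122)–(347,72). So the drive axis is at about 0.0 rad in world (±0.08). Next I go over the hub.

```bash
python3 -m inch '[{"claw":0,"offset":[-0.0266,0.032,0],"roll":0},{"claw":0,"offset":[-0.0266,0.032,0],"roll":0},{"claw":0,"offset":[-0.0266,0.032,0],"roll":0},{"claw":0,"offset":[-0.0266,0.032,0],"roll":0},{"claw":0,"offset":[0,0,0],"roll":0},{"claw":0,"offset":[0,0,0],"roll":0}]'; python3 - <<'E'
from plant import robot;from h import *
s=robot.get_state();f=robot.grab_frame('wrist');T=toolpose(s)
f['pose']=T@f['hand_eye'];np.savez('w2.npz',**f)
cv2.imwrite('pics/w2.png',f['frame'][:,:,::-1])
hsv=cv2.cvtColor(f['frame'],cv2.COLOR_RGB2HSV)
m=cv2.inRange(hsv,(100,150,60),(118,255,255))
for c in cv2.findContours(m,0,1)[0]:
    if cv2.contourArea(c)>300:
        h=cv2.convexHull(c);e=cv2.fitEllipse(h);w=ray(f,h[:,0],32);r=cv2.minEnclosingCircle(w[:,:2].astype(np.float32));print(e,r)
E
```

```text
t: 4.0
tool_pos: [432.8, -185.1, 169.2]
tcp_rot: [0.956, 0.295, -0.0, -0.0]
ft_force: [0.0, -0.0, -0.1]
grip_width: 85.2
gripper_force: 0.0
((312.7879333496094, 220.12603759765625), (60.19731140136719, 76.1287841796875), 89.83255767822266) ((436.38641357421875, -179.39080810546875), 29.171031951904297)
((497.9503479003906, 213.80355834960938), (104.91314697265625, 117.41888427734375), 55.85018539428711) ((518.671142578125, -290.01531982421875), 42.091121673583984)
((389.7685546875, 106.83518981933594), (55.508426666259766, 59.79754638671875), 25.758974075317383) ((534.4527587890625, -177.4605712890625), 19.468626022338867)
```

View pics/w2.png

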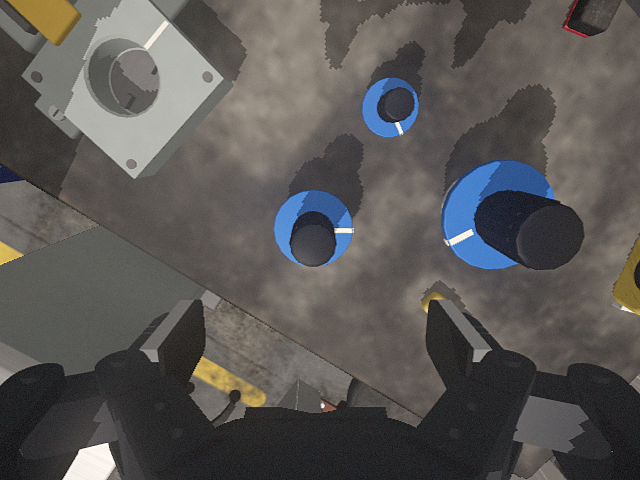

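The target hub's flange is centred at about (313,229), its grip top at (313,244), and its white line ends at (353,231), along the jaw axis.

```bash
python3 - <<'E'
from h import *
f=np.load('w2.npz')
m=cv2.inRange(cv2.cvtColor(f['frame'],cv2.COLOR_RGB2HSV),(100,150,60),(118,255,255))
ys,xs=np.nonzero(m[185:272,265:357]);
c=max(cv2.findContours(m[185:275,265:357],0,1)[0],key=cv2.contourArea)[:,0]+[265,185]
w=ray(f,c,32)[:,:2];top=w[c[:,1]<238]
A=np.c_[2*top,np.ones(len(top))];x=np.linalg.lstsq(A,(top**2).sum(1),rcond=None)[0];print('flange',x[:2],'r',np.sqrt(x[2]+x[0]**2+x[1]**2))
print('griptop',ray(f,(313,244),77),'sq',ray(f,(313.5,229),32))
l=ray(f,[(335,231),(353,231)],32)[:,:2];d=l[1]-x[:2];print('line ang',np.arctan2(d[1],d[0]))
e=np.array([x[0]-432.8,x[1]+185.1]);print('tool xy',.827*e[0]+.563*e[1],.563*e[0]-.827*e[1])
E
```

```text
flange [ 438.2112641  -177.91613184] r 22.394524319097545
griptop [[ 434.24033365 -181.75871779   77.        ]] sq [[ 433.38250541 -182.4802029    32.        ]]
line ang -1.2301448889540016
tool xy 8.519633184417856 -2.894517274845057
```

```bash
python3 - <<'E'
from h import *
f=np.load('w2.npz');l=ray(f,[(335,230.5),(352,230.5)],32)[:,:2]
for c in((433.4,-182.5),(434,-182)):
    for p in l:d=p-c;print(np.arctan2(d[1],d[0]))
E
python3 -m inch '[{"claw":0,"offset":[0.002,-0.0014,0.03],"roll":0},{"claw":0,"offset":[0,0,0.03],"roll":0},{"claw":0,"offset":[0,0,0.03],"roll":0},{"claw":0,"offset":[0,0,0.018],"roll":0},{"claw":0,"offset":[0,0,0.012],"roll":0},{"claw":255,"offset":[0,0,0],"roll":0},{"claw":255,"offset":[0,0,0],"roll":0},{"claw":255,"offset":[0,0,0],"roll":0},{"claw":255,"offset":[0,0,0],"roll":0},{"claw":255,"offset":[0,0,0],"roll":0},{"claw":255,"offset":[0,0,0],"roll":0}]' 30
```

```text
-1.044784020379987
-1.0130308486137578
-1.0918602199410543
-1.039606127890652
t: 5.15
tool_pos: [434.7, -181.8, 50.1]
tcp_rot: [0.955, 0.295, 0.001, 0.0]
ft_force: [-0.1, 0.9, 7.5]
grip_width: 29.5
gripper_force: 29.5
```

```bash
python3 -m inch '[{"claw":255,"offset":[0,0,-0.02],"roll":0},{"claw":255,"offset":[0,0,-0.025],"roll":0},{"claw":255,"offset":[0,0,-0.025],"roll":0},{"claw":255,"offset":[0.0259,-0.0318,0],"roll":0},{"claw":255,"offset":[0.0259,-0.0318,0],"roll":0},{"claw":255,"offset":[0.0259,-0.0318,0],"roll":0},{"claw":255,"offset":[0.0259,-0.0318,0],"roll":0},{"claw":255,"offset":[0,0,0],"roll":-0.125},{"claw":255,"offset":[0,0,0],"roll":-0.125},{"claw":255,"offset":[0,0,0],"roll":-0.125},{"claw":255,"offset":[0,0,0],"roll":-0.125}]' 
python3 -m inch '[{"claw":255,"offset":[0,0,0],"roll":-0.125},{"claw":255,"offset":[0,0,0],"roll":-0.125},{"claw":255,"offset":[0,0,0],"roll":-0.125},{"claw":255,"offset":[0,0,0],"roll":-0.125},{"claw":255,"offset":[0,0,0],"roll":0},{"claw":255,"offset":[0,0,0],"roll":0}]' 
python3 - <<'E'
from plant import robot;from h import *
s=robot.get_state();f=robot.grab_frame('wrist');T=toolpose(s)
f['pose']=T@f['hand_eye'];np.savez('w3.npz',**f);t=robot.grab_frame('top');sc=robot.grab_frame('scene')
cv2.imwrite('pics/w3.png',np.vstack([np.hstack([f['frame'][:300,120:520],cv2.resize(t['frame'][245:345,175:308],(400,300))]),np.hstack([cv2.resize(sc['frame'][175:275,180:313],(400,300)),np.zeros((300,400,3),np.uint8)])])[:,:,::-1])
print(s['joint_positions'],np.round(T,3),s['ft_force'])
E
```

```text
t: 6.25
tool_pos: [447.7, -18.2, 119.4]
tcp_rot: [0.851, 0.525, -0.0, 0.0]
ft_force: [-0.4, -0.6, -2.0]
grip_width: 29.3
gripper_force: 30.3
t: 6.85
tool_pos: [447.8, -18.6, 119.4]
tcp_rot: [0.699, 0.716, 0.0, -0.0]
ft_force: [0.7, 0.4, -1.0]
grip_width: 29.6
gripper_force: 30.3
[-0.2118421   0.40600197  0.27491995  2.11651698 -0.180526    0.64059277
  0.21106904] [[-2.40000e-02  1.00000e+00  0.00000e+00  4.47786e+02]
 [ 1.00000e+00  2.40000e-02  0.00000e+00 -1.86110e+01]
 [ 0.00000e+00  0.00000e+00 -1.00000e+00  1.19396e+02]
 [ 0.00000e+00  0.00000e+00  0.00000e+00  1.00000e+00]] [ 0.69658343  0.35873302 -1.00767847]
```

View pics/w3.png

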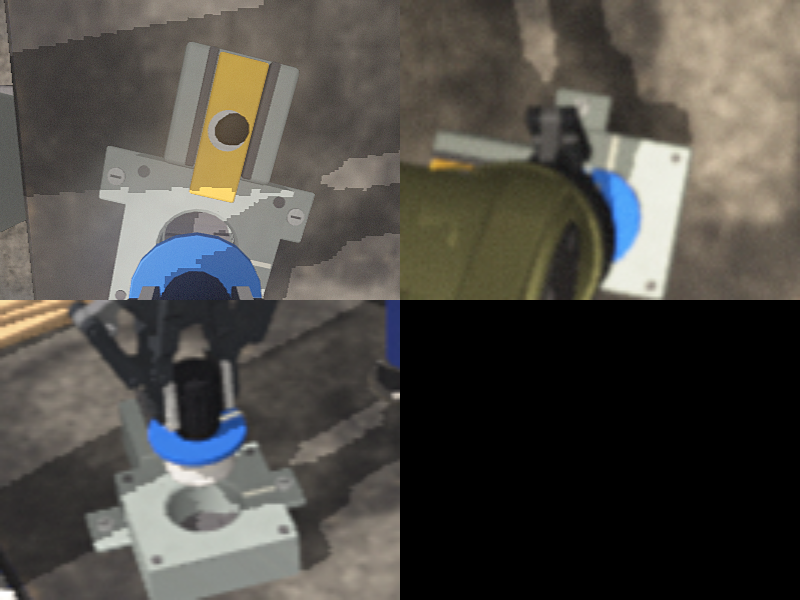

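```bash
python3 - <<'E'
from h import *
from scipy.optimize import least_squares
f=np.load('w3.npz')
m=cv2.inRange(cv2.cvtColor(f['frame'],cv2.COLOR_RGB2HSV),(100,120,50),(118,255,255))
m[:200]=0;m[300:]=0
c=max(cv2.findContours(m,0,1)[0],key=cv2.contourArea)[:,0]
up={}
for u,v in c: up[u]=min(v,up.get(u,999))
p=np.array([(u,v) for u,v in up.items() if v<285]);print(p[:,0].min(),p[:,0].max(),p[:,1].min())
for z in(101.3,):
    w=ray(f,p,z)[:,:2];r=least_squares(lambda x:np.hypot(*(w-x[:2]).T)-x[2],[448,-18,30],loss='soft_l1');print(z,r.x,r.cost)
    r=least_squares(lambda x:np.hypot(*(w-x[:2]).T)-30,[448,-18],loss='soft_l1');print(r.x,r.cost)
# bore: known upper arc approx (full px)
a=[(278,236),(284,222),(296,213),(315,209),(335,212),(347,221),(354,234)]
w=ray(f,a,34)[:,:2];r=least_squares(lambda x:np.hypot(*(w-x).T)-24,[448,-18]);print('bore',r.x,r.fun.round(1))
E
```

```text
251 379 233
101.3 [447.41784051 -17.98731394  28.72182618] 1.713668457500385
[447.44620291 -19.47273146] 7.068819434162808
bore [448.01078789 -14.38226784] [ 0.2  0.7 -0.  -0.9  0.1  0.4  0.3]
```

The hub is held upright above the bore, slightly off centre in y. The estimates spread over about ±2 mm, which the bevel should take up. I'll lower gently and watch the force.

```bash
python3 -m inch '[{"claw":255,"offset":[0,0.0005,0.015],"roll":0},{"claw":255,"offset":[0,0,0.014],"roll":0},{"claw":255,"offset":[0,0,0.003],"roll":0},{"claw":255,"offset":[0,0,0.002],"roll":0},{"claw":255,"offset":[0,0,0.002],"roll":0},{"claw":255,"offset":[0,0,0],"roll":0}]' 
python3 -m inch '[{"claw":255,"offset":[0,0,0.001],"roll":0},{"claw":255,"offset":[0,0,0.001],"roll":0},{"claw":255,"offset":[0,0,0],"roll":0}]'
```

```text
t: 7.6
tool_pos: [448.6, -18.4, 83.5]
tcp_rot: [0.697, 0.717, 0.0, 0.0]
ft_force: [0.2, -0.5, -1.6]
grip_width: 29.1
gripper_force: 30.3
t: 7.9
tool_pos: [448.6, -18.4, 81.4]
tcp_rot: [0.697, 0.717, 0.0, 0.0]
ft_force: [1.1, 0.6, -0.3]
grip_width: 29.4
gripper_force: 30.4
```

```bash
python3 -m inch '[{"claw":255,"offset":[0,0,0.002],"roll":0},{"claw":255,"offset":[0,0,0.002],"roll":0},{"claw":255,"offset":[0,0,0],"roll":0}]' 
python3 -m inch '[{"claw":255,"offset":[0,0,0.002],"roll":0},{"claw":255,"offset":[0,0,0.002],"roll":0},{"claw":255,"offset":[0,0,0],"roll":0}]' 
python3 -m inch '[{"claw":255,"offset":[0,0,0.002],"roll":0},{"claw":255,"offset":[0,0,0.002],"roll":0},{"claw":255,"offset":[0,0,0.001],"roll":0},{"claw":255,"offset":[0,0,0],"roll":0}]'
```

```text
t: 8.2
tool_pos: [448.6, -18.0, 77.1]
tcp_rot: [0.697, 0.717, 0.0, -0.0]
ft_force: [0.2, 3.1, -1.7]
grip_width: 29.0
gripper_force: 30.4
t: 8.5
tool_pos: [448.6, -18.1, 73.0]
tcp_rot: [0.697, 0.717, 0.0, -0.0]
ft_force: [1.9, 2.9, -2.4]
grip_width: 29.4
gripper_force: 30.2
t: 8.9
tool_pos: [448.6, -18.1, 68.1]
tcp_rot: [0.697, 0.717, 0.0, -0.0]
ft_force: [1.2, 5.4, -0.6]
grip_width: 29.6
gripper_force: 30.5
```

```bash
python3 -m inch '[{"claw":255,"offset":[0.001,0,0.001],"roll":0},{"claw":255,"offset":[0,0,0.001],"roll":0},{"claw":255,"offset":[0,0,0.001],"roll":0},{"claw":255,"offset":[0,0,0],"roll":0}]' 
python3 -m inch '[{"claw":255,"offset":[0,0,0.001],"roll":0},{"claw":255,"offset":[0,0,0],"roll":0}]'
```

```text
t: 9.3
tool_pos: [448.2, -17.7, 65.0]
tcp_rot: [0.697, 0.717, -0.0, -0.0]
ft_force: [0.4, 1.8, -2.0]
grip_width: 28.9
gripper_force: 30.5
t: 9.5
tool_pos: [448.2, -17.7, 64.1]
tcp_rot: [0.697, 0.717, -0.0, -0.0]
ft_force: [1.5, 0.6, -2.0]
grip_width: 29.2
gripper_force: 30.5
```

```bash
python3 -m inch '[{"claw":255,"offset":[0,0,0.001],"roll":0},{"claw":255,"offset":[0,0,0],"roll":0}]' 
python3 -m inch '[{"claw":255,"offset":[0,0,0.001],"roll":0},{"claw":255,"offset":[0,0,0],"roll":0}]'
```

```text
t: 9.7
tool_pos: [448.4, -17.7, 63.6]
tcp_rot: [0.697, 0.717, 0.0, 0.0]
ft_force: [-1.4, 0.3, 6.0]
grip_width: 29.3
gripper_force: 31.1
t: 9.9
tool_pos: [448.5, -17.7, 63.1]
tcp_rot: [0.697, 0.717, 0.0, 0.0]
ft_force: [-2.3, 0.4, 13.5]
grip_width: 29.3
gripper_force: 31.9
```

Contact with the dogs at TCP z ≈ 63.5, light force of about 13 N. Now I turn under that pressure.

```bash
for i in 1 2 3; do :; done; python3 -m inch '[{"claw":255,"offset":[0,0,0],"roll":-0.04},{"claw":255,"offset":[0,0,0],"roll":0}]' | egrep 'pos|ft|t:'
python3 -m inch '[{"claw":255,"offset":[0,0,0],"roll":-0.04},{"claw":255,"offset":[0,0,0],"roll":0}]' | egrep 'pos|ft'
python3 -m inch '[{"claw":255,"offset":[0,0,0],"roll":-0.04},{"claw":255,"offset":[0,0,0],"roll":0}]' | egrep 'pos|ft'
python3 -c "
from plant import robot;print(robot.get_state()['torque'])"
```

```text
t: 10.1
tool_pos: [448.6, -17.4, 63.1]
tcp_rot: [0.682, 0.731, 0.0, 0.0]
ft_force: [-0.6, 2.2, 13.4]
tool_pos: [448.7, -17.1, 63.2]
ft_force: [-1.0, 3.2, 13.3]
tool_pos: [448.7, -17.8, 63.4]
ft_force: [-1.3, -0.7, 18.3]
[-0.05360245  0.89872582 -0.01629157]
```

```bash
g(){ egrep 'pos|ft'; }
python3 -m inch '[{"claw":255,"offset":[0,0,0],"roll":-0.04},{"claw":255,"offset":[0,0,0],"roll":0}]' | g
python3 -m inch '[{"claw":255,"offset":[0,0,0],"roll":-0.04},{"claw":255,"offset":[0,0,0],"roll":0}]' | g
python3 -m inch '[{"claw":255,"offset":[0,0,0],"roll":0.1},{"claw":255,"offset":[0,0,0],"roll":0.1},{"claw":255,"offset":[0,0,0],"roll":0}]' | g
python3 -m inch '[{"claw":255,"offset":[0,0,0],"roll":0.04},{"claw":255,"offset":[0,0,0],"roll":0}]' | g
python3 -m inch '[{"claw":255,"offset":[0,0,0],"roll":0.04},{"claw":255,"offset":[0,0,0],"roll":0}]' | g
python3 -m inch '[{"claw":255,"offset":[0,0,0],"roll":0.04},{"claw":255,"offset":[0,0,0],"roll":0}]' | g
```

```text
tool_pos: [448.8, -17.7, 63.5]
ft_force: [-2.4, 1.4, 18.9]
tool_pos: [448.9, -17.7, 63.6]
ft_force: [-2.8, 1.5, 18.8]
tool_pos: [449.3, -17.7, 63.3]
ft_force: [-0.8, 1.3, 10.7]
tool_pos: [449.2, -17.7, 63.1]
ft_force: [-0.3, 0.9, 10.3]
tool_pos: [448.7, -17.3, 62.4]
ft_force: [1.3, 1.2, -0.7]
tool_pos: [448.5, -17.0, 62.2]
ft_force: [0.9, 3.2, -0.2]
```

The force vanished as the notches found the dogs. I'll lower slowly.

```bash
g(){ egrep 'pos|ft'; }
python3 -m inch '[{"claw":255,"offset":[0,0,0.001],"roll":0},{"claw":255,"offset":[0,0,0],"roll":0}]' | g
python3 -m inch '[{"claw":255,"offset":[0,0,0.001],"roll":0},{"claw":255,"offset":[0,0,0],"roll":0}]' | g
```

```text
tool_pos: [448.3, -17.0, 61.1]
ft_force: [1.2, 4.7, -0.8]
tool_pos: [448.2, -17.0, 60.1]
ft_force: [1.3, 5.6, -0.8]
```

```bash
g(){ egrep 'pos|ft'; }
python3 -m inch '[{"claw":255,"offset":[0,0,0.001],"roll":0},{"claw":255,"offset":[0,0,0],"roll":0}]' | g
python3 -m inch '[{"claw":255,"offset":[0,0,0.001],"roll":0},{"claw":255,"offset":[0,0,0],"roll":0}]' | g
python3 -m inch '[{"claw":255,"offset":[0,0,0.0005],"roll":0},{"claw":255,"offset":[0,0,0],"roll":0}]' | g
```

```text
tool_pos: [448.1, -17.0, 59.1]
ft_force: [0.7, 5.8, -0.1]
tool_pos: [448.1, -16.9, 58.3]
ft_force: [-0.6, 6.2, 4.1]
tool_pos: [448.1, -16.9, 58.3]
ft_force: [-1.8, 6.5, 10.8]
```

The flange is home: TCP dropped to 58.3, 6 mm below the dog contact, and force is rising. I'll release and retreat upward.

```bash
python3 -m inch '[{"claw":0,"offset":[0,0,-0.0005],"roll":0},{"claw":0,"offset":[0,0,0],"roll":0},{"claw":0,"offset":[0,0,0],"roll":0},{"claw":0,"offset":[0,0,0],"roll":0},{"claw":0,"offset":[0,0,-0.01],"roll":0},{"claw":0,"offset":[0,0,-0.03],"roll":0},{"claw":0,"offset":[0,0,-0.04],"roll":0},{"claw":0,"offset":[0,0,-0.03],"roll":0},{"claw":0,"offset":[0,0,0],"roll":0}]'
python3 - <<'E'
from plant import robot;from h import *
s=robot.get_state();f=robot.grab_frame('wrist');T=toolpose(s)
f['pose']=T@f['hand_eye'];np.savez('w4.npz',**f);sc=robot.grab_frame('scene');np.savez('s4.npz',**sc)
cv2.imwrite('pics/w4.png',np.hstack([f['frame'][:300,120:520],cv2.resize(sc['frame'][175:275,180:313],(400,300))])[:,:,::-1])
print(np.round(T,3))
E
```

```text
t: 13.7
tool_pos: [450.4, -17.9, 172.3]
tcp_rot: [0.739, 0.674, 0.003, 0.002]
ft_force: [0.0, 0.2, 0.3]
grip_width: 85.4
gripper_force: 0.0
[[ 9.20000e-02  9.96000e-01  7.00000e-03  4.50448e+02]
 [ 9.96000e-01 -9.20000e-02  0.00000e+00 -1.78920e+01]
 [ 1.00000e-03  7.00000e-03 -1.00000e+00  1.72347e+02]
 [ 0.00000e+00  0.00000e+00  0.00000e+00  1.00000e+00]]
```

View pics/w4.png

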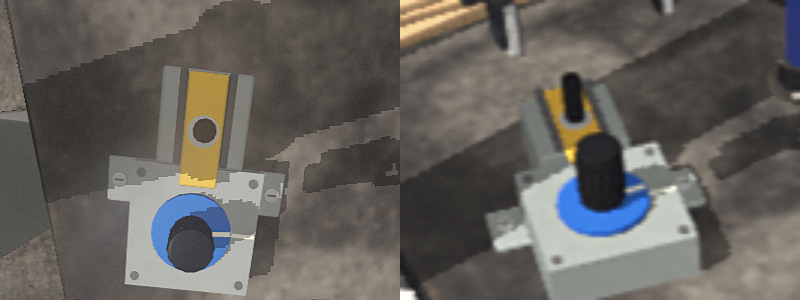

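The hub is seated flush on the block, with its line at right near the mark. The keeper is drawn back and its post top is at wrist crop (203,130). Next I grip the post and pull it in.

```bash
python3 -m inch '[{"claw":0,"offset":[0.0369,0.0029,0],"roll":0},{"claw":0,"offset":[0.0369,0.0029,0],"roll":0},{"claw":0,"offset":[0,0,0],"roll":0.1},{"claw":0,"offset":[0,0,0.035],"roll":0},{"claw":0,"offset":[0,0,0.035],"roll":0},{"claw":0,"offset":[0,0,0.025],"roll":0},{"claw":0,"offset":[0,0,0.011],"roll":0},{"claw":0,"offset":[0,0,0],"roll":0}]'
python3 -m inch '[{"claw":255,"offset":[0,0,0],"roll":0},{"claw":255,"offset":[0,0,0],"roll":0},{"claw":255,"offset":[0,0,0],"roll":0},{"claw":255,"offset":[0,0,0],"roll":0},{"claw":255,"offset":[0,0,0],"roll":0},{"claw":255,"offset":[0,0,0],"roll":0},{"claw":255,"offset":[0,0,0],"roll":0}]' 30
```

```text
t: 14.6
tool_pos: [459.5, 55.1, 60.6]
tcp_rot: [0.772, 0.636, -0.002, -0.001]
ft_force: [0.3, -0.3, 0.1]
grip_width: 85.3
gripper_force: 0.0
t: 15.3
tool_pos: [463.3, 55.4, 63.1]
tcp_rot: [0.772, 0.636, 0.002, 0.002]
ft_force: [5.4, -0.3, 1.3]
grip_width: 13.0
gripper_force: 31.0
```

Post gripped (13 mm). Pull along tool −x.

```bash
python3 -m inch '[{"claw":255,"offset":[-0.003,0,0],"roll":0},{"claw":255,"offset":[-0.003,0,0],"roll":0},{"claw":255,"offset":[-0.003,0,0],"roll":0},{"claw":255,"offset":[0,0,0],"roll":0}]'
python3 -m inch '[{"claw":255,"offset":[-0.003,0,0],"roll":0},{"claw":255,"offset":[-0.003,0,0],"roll":0},{"claw":255,"offset":[-0.002,0,0],"roll":0},{"claw":255,"offset":[0,0,0],"roll":0}]'
```

```text
t: 15.7
tool_pos: [461.5, 46.5, 63.1]
tcp_rot: [0.772, 0.636, 0.002, 0.001]
ft_force: [5.2, -1.2, 1.9]
grip_width: 12.9
gripper_force: 31.0
t: 16.1
tool_pos: [460.3, 40.3, 63.1]
tcp_rot: [0.771, 0.637, 0.002, 0.001]
ft_force: [5.4, 4.6, 0.8]
grip_width: 12.5
gripper_force: 30.9
```

```bash
python3 -m inch '[{"claw":255,"offset":[-0.0015,0,0],"roll":0},{"claw":255,"offset":[0,0,0],"roll":0}]' | egrep 'pos|ft'
python3 -m inch '[{"claw":255,"offset":[-0.0015,0,0],"roll":0},{"claw":255,"offset":[0,0,0],"roll":0}]'| egrep 'pos|ft'
python3 -m inch '[{"claw":255,"offset":[-0.0015,0,0],"roll":0},{"claw":255,"offset":[0,0,0],"roll":0}]'| egrep 'pos|ft'
```

```text
tool_pos: [460.3, 40.2, 63.1]
ft_force: [5.7, 9.4, 1.4]
tool_pos: [460.3, 40.2, 63.2]
ft_force: [7.1, 14.3, 0.7]
tool_pos: [460.3, 40.0, 63.2]
ft_force: [7.0, 18.9, 0.7]
```

It stops hard at 15.7 mm of travel. I'll check by measuring the distance from the post to the hub axis.

```bash
python3 -m inch '[{"claw":60,"offset":[0.003,0,0],"roll":0},{"claw":60,"offset":[0,0,0],"roll":0},{"claw":60,"offset":[0,0,0],"roll":0},{"claw":60,"offset":[0,0,0],"roll":0},{"claw":60,"offset":[0,0,-0.03],"roll":0},{"claw":60,"offset":[0,0,-0.04],"roll":0},{"claw":60,"offset":[0,0,-0.04],"roll":0},{"claw":60,"offset":[-0.03,0,0],"roll":0},{"claw":60,"offset":[0,0,0],"roll":0},{"claw":60,"offset":[0,0,0],"roll":0}]'
python3 - <<'E'
from plant import robot;from h import *
s=robot.get_state();f=robot.grab_frame('wrist');T=toolpose(s)
f['pose']=T@f['hand_eye'];np.savez('w5.npz',**f);sc=robot.grab_frame('scene');np.savez('s5.npz',**sc)
cv2.imwrite('pics/w5.png',np.hstack([f['frame'][:300,120:520],cv2.resize(sc['frame'][190:265,190:290],(400,300))])[:,:,::-1])
print(np.round(T,3))
E
```

```text
t: 17.7
tool_pos: [451.2, 7.2, 172.3]
tcp_rot: [0.772, 0.635, -0.0, -0.0]
ft_force: [-0.2, 1.0, 0.6]
grip_width: 65.1
gripper_force: 0.0
[[ 1.93000e-01  9.81000e-01 -0.00000e+00  4.51236e+02]
 [ 9.81000e-01 -1.93000e-01  0.00000e+00  7.22400e+00]
 [ 0.00000e+00 -0.00000e+00 -1.00000e+00  1.72308e+02]
 [ 0.00000e+00  0.00000e+00  0.00000e+00  1.00000e+00]]
```

View pics/w5.png

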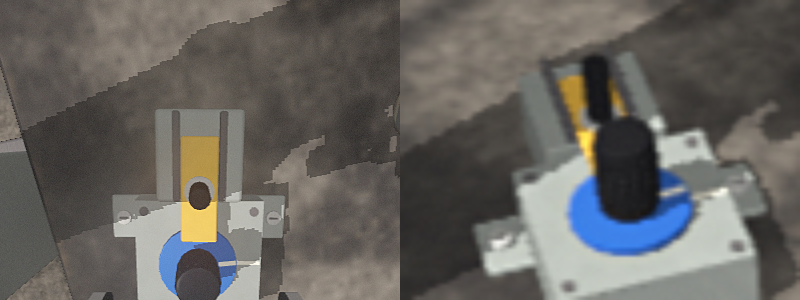

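```bash
python3 - <<'E'
from h import *
y=np.array([.194,.981])
def Y(f,p,z):return float(ray(f,(p[0]+120,p[1]),z)[0,:2]@y)
a=np.load('w4.npz');b=np.load('w5.npz')
for f in(a,b):
    hsv=cv2.cvtColor(f['frame'],cv2.COLOR_RGB2HSV);m=cv2.inRange(hsv,(18,120,90),(32,255,255));m[:,:260]=0;m[:,400:]=0;m[300:]=0
    c=max(cv2.findContours(m,0,1)[0],key=cv2.contourArea);r=cv2.boundingRect(c);print(r)
    box=cv2.boxPoints(cv2.minAreaRect(c));ww=ray(f,box,48)[:,:2]@y;print('keeper y-extents',np.sort(ww))
print('rear bed 4,5',Y(a,(208,70),50),Y(b,(199,110),50))
print('post-grip 4',Y(a,(204,129),84)-Y(a,(191,251),85),'5',Y(b,(199,197),84)-Y(b,(199,287),85))
s4=np.load('s4.npz');s5=np.load('s5.npz')
E
```

```text
(299, 71, 50, 118)
keeper y-extents [105.90601388 105.97908288 179.33961897 179.51779238]
(301, 136, 38, 106)
keeper y-extents [ 91.1766993   91.20785578 164.21860854 164.23959767]
rear bed 4,5 180.29480080484151 180.56060972977133
post-grip 4 73.36431124379278 5 57.872509873874094
```

```bash
python3 -m inch '[{"claw":255,"offset":[0.032,0.002,0],"roll":0},{"claw":255,"offset":[0.034,0,0],"roll":0},{"claw":255,"offset":[0,0,0],"roll":0},{"claw":255,"offset":[0,0,0],"roll":0},{"claw":255,"offset":[0,0,0.03],"roll":0},{"claw":255,"offset":[0,0,0.03],"roll":0},{"claw":255,"offset":[0,0,0.03],"roll":0},{"claw":255,"offset":[0,0,0.017],"roll":0},{"claw":255,"offset":[0,0,0],"roll":0}]'
python3 -m inch '[{"claw":255,"offset":[-0.005,0,0],"roll":0},{"claw":255,"offset":[-0.004,0,0],"roll":0},{"claw":255,"offset":[-0.002,0,0],"roll":0},{"claw":255,"offset":[0,0,0],"roll":0}]'
```

```text
t: 18.7
tool_pos: [464.5, 71.1, 63.2]
tcp_rot: [0.772, 0.636, -0.002, -0.001]
ft_force: [-0.5, 0.2, 1.0]
grip_width: 0.3
gripper_force: 0.0
t: 19.1
tool_pos: [464.5, 61.0, 66.1]
tcp_rot: [0.772, 0.636, 0.001, 0.0]
ft_force: [-0.0, 0.5, 0.7]
grip_width: -0.2
gripper_force: 0.0
```

```bash
g(){ egrep 'pos|ft'; }
python3 -m inch '[{"claw":255,"offset":[-0.002,0,0],"roll":0},{"claw":255,"offset":[0,0,0],"roll":0}]' | g
python3 -m inch '[{"claw":255,"offset":[-0.002,0,0],"roll":0},{"claw":255,"offset":[0,0,0],"roll":0}]' | g
python3 -m inch '[{"claw":255,"offset":[-0.002,0,0],"roll":0},{"claw":255,"offset":[0,0,0],"roll":0}]' | g
python3 -m inch '[{"claw":255,"offset":[-0.002,0,0],"roll":0},{"claw":255,"offset":[0,0,0],"roll":0}]' | g
```

```text
tool_pos: [463.8, 59.4, 65.6]
ft_force: [-0.2, 0.2, 0.1]
tool_pos: [463.3, 57.4, 65.3]
ft_force: [-0.2, 0.2, 0.5]
tool_pos: [463.1, 56.3, 65.3]
ft_force: [0.5, 3.8, 0.1]
tool_pos: [463.1, 56.1, 65.4]
ft_force: [1.1, 8.3, -0.8]
```

Contact at TCP y 56.2 puts the post at 38.6, which is 57 mm from the axis: exactly the inner stop. One last firm push, then I retreat.

```bash
python3 -m inch '[{"claw":255,"offset":[-0.003,0,0],"roll":0},{"claw":255,"offset":[0,0,0],"roll":0}]' | egrep 'pos|ft'
python3 -m inch '[{"claw":255,"offset":[0.015,0,0],"roll":0},{"claw":255,"offset":[0.01,0,0],"roll":0},{"claw":255,"offset":[0,0,-0.03],"roll":0},{"claw":255,"offset":[0,0,-0.04],"roll":0},{"claw":255,"offset":[0,0,-0.04],"roll":0},{"claw":255,"offset":[-0.035,0,-0.02],"roll":0},{"claw":255,"offset":[-0.03,0,0],"roll":0},{"claw":255,"offset":[0,0,0],"roll":0}]'
python3 - <<'E'
from plant import robot;from h import *
s=robot.get_state();f=robot.grab_frame('wrist');f['pose']=toolpose(s)@f['hand_eye'];y=np.array([.194,.981])
m=cv2.inRange(cv2.cvtColor(f['frame'],cv2.COLOR_RGB2HSV),(18,120,90),(32,255,255));m[:,:240]=0;m[:,400:]=0;m[300:]=0
c=max(cv2.findContours(m,0,1)[0],key=cv2.contourArea)
print(np.sort(ray(f,cv2.boxPoints(cv2.minAreaRect(c)),48)[:,:2]@y),s['tool_pos'])
sc=robot.grab_frame('scene');cv2.imwrite('pics/s6.png',np.hstack([f['frame'][:300,120:520],cv2.resize(sc['frame'][190:265,190:290],(400,300))])[:,:,::-1])
E
```

```text
tool_pos: [463.0, 55.9, 65.4]
ft_force: [1.8, 18.1, -1.9]
t: 20.9
tool_pos: [453.7, 7.2, 196.3]
tcp_rot: [0.773, 0.634, 0.0, 0.001]
ft_force: [-0.2, -0.1, -0.1]
grip_width: 0.2
gripper_force: 0.0
[ 91.29112263  91.367992   163.87498563 163.94162783] [453.70562547   7.19385664 196.2830138 ]
```

View pics/s6.png

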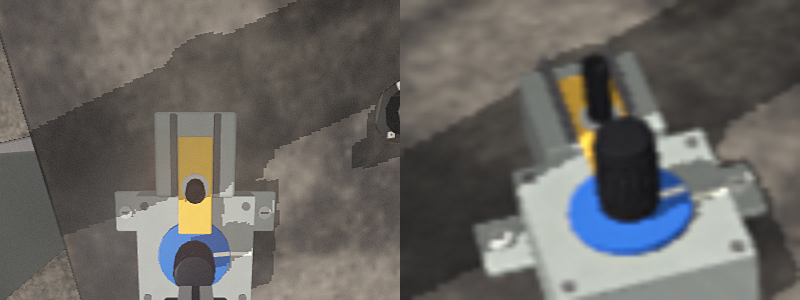

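The keeper tongue (195,230) lies over the seated flange against its inner stop, and the gripper is clear. Handing in.

```bash
python3 -c "
from plant import robot;print(robot.sign_off())"
```

```text
the job is handed in; nothing more can be done
None
```

I handed the job in after about 21 s: the hub dropped over the dogs with its flange on the block, the keeper is against a hard stop over the flange (two camera readings put its travel nearer 15–16 mm than 18, so the 15.5 mm limit may be close), the gripper is clear, and no verdict came back.

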